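# Close up the tracing light box: align the quarter-turn stud and hold its cover home

## Task

The tracing light box lies on its glass, service opening up. Turn the wing stud in the opening counter-clockwise until it stands straight across the box, in line with the slot of the cover to be fitted, then lift the loose metal cover by its bow handle and lower it over the stud into the recess. Press it down against its springy strips until it is fully home and finish while still holding it pressed down; leave the ink dish, paperweight and ink knife alone.

Things in the scene. Friction and masses are not known exactly. Their poses are not given: they have to be found in the camera images.
- case: The fixed light box, a flat grey case 230 (its x) x 180 (its y) x 58 mm high (four rubber feet stand 3 mm higher at its corners), origin at the centre of its underside, z up. In its top is a recess 178 (x) x 128 (y) mm, 8 mm deep, around an open compartment 146 x 96 mm; the cover (170 x 120 x 8 mm) fits the recess with 4 mm play all round, the cover's x axis along the case's x axis. The wing stud stands at x = +55 mm, y = 0 of the case.
- case_seat (a point): Centre of the recess on its ledge, 50 mm above the case's underside, axes as the case. The cover is fully home when its underside lies here. Two black rubber strips along the long sides of the ledge stand 6 mm above it on springs: they hold an unpressed cover 6 mm too high, start to give at about 5 N and are flush with the ledge at about 11 N in all (cover's weight included); the ledge beneath is rigid.
- stud (a joint): Angle of the quarter-turn wing stud, rad, growing counter-clockwise seen from above. At 0 the wing lies along the case's x axis; at 1.571 it lies across, along the case's y axis, in line with the fitted cover's slot. It starts between about 0.15 and 0.6, runs on to about 1.9, and stays where it is left (friction about 0.04 N m).
- stud_top (a point): Centre of the top of the brass wing, on the turning axis, 85 mm above the case's underside. The wing is an upright flat bar 34 mm long (this point's x axis, turning with it), 8 mm thick (its y axis) and 25 mm tall, on a 10 mm thick stem; pinch it across its 8 mm from above. It ends 2 mm above the case's rim; there is nothing within 30 mm of the axis above the rim's height.
- panel: The loose cover, an aluminium plate 170 (its x) x 120 (its y) x 8 mm, about 0.25 kg, origin at the centre of its underside, z up; it starts lying flat on the table, its x axis within about 0.7 rad of the case's x axis.
- panel_grip (a point): Centre of the cover's bow handle, 48 mm above the centre of the cover's underside: a dark square bar 12 x 12 mm, 92 mm long along the cover's y axis, on two posts at its ends that leave 72 mm clear between them and 34 mm under the bar. Pinch it at its middle across its 12 mm (along the cover's x axis). Axes as the cover. With the cover home this point is 48 mm above case_seat.
- panel_slot (a point): Centre of the slot through the cover, on its upper face, at x = +55 mm, y = 0 of the cover: 18 mm (x) by 44 mm (y). The wing passes up through it as the cover is lowered.
- ink_dish: Bystander: dark round ink dish, 110 mm across, 30 mm high, origin at the centre of its underside; beyond the work.
- paperweight: Bystander: dark wooden bar paperweight 150 mm long, 28 mm wide, 18 mm high with a small brass button on top; origin under its centre; beyond the work to the left.
- ink_knife_mid (a point): Bystander: broad flat ink knife, 75 x 130 mm blade with a wooden handle, lying flat, 19 mm high; this point is near its middle, half-way up; beyond the work to the right.
Things that resemble listed ones, but are neither listed nor needed, are in the scene too. What is shaped like the panel but pink is not meant.

How it is judged (in metres and radians):
On the way, in this order (a step that is already met when the one before it is completed fails the run):
1. the wing stud is turned in line with the cover's slot (within 0.2 rad of straight across the box), the cover still off the box (value of joint stud between 1.371 and 1.771 rad and horizontal distance between panel_grip and case_seat above 0.1 m), for 0.3 s.
2. the cover is lifted clear of the table in the gripper (height (world z) of panel_grip above 0.088 m and contact force between panel and the fingers above 1 N and angle between panel_grip's own z axis and vertical below 0.4 rad and horizontal distance between panel_grip and case_seat above 0.03 m), for 0.2 s.
At the end, for the whole second after the job is handed in: Cover in the recess over the stud (centre within 8 mm, 0.12 rad), underside within 2.2 mm of the ledge, pressing the box with over 6 N, the robot still touching it with over 2 N, cover at rest; wing within 0.25 rad of in line with the slot; bystanders not moved over 20 mm (x of panel_grip in the frame of case_seat between -0.008 and 0.008 m and y of panel_grip in the frame of case_seat between -0.008 and 0.008 m and z of panel_grip in the frame of case_seat between 0.044 and 0.0502 m and x of panel_slot in the frame of case_seat above 0.04 m and angle between the x axis of panel_grip and the x axis of case_seat, either way round below 0.12 rad and contact force between panel and case above 6 N and (contact force between panel and the fingers above 2 N or contact force between panel and the arm above 2 N) and linear speed of panel below 0.02 m/s and value of joint stud between 1.321 and 1.821 rad); the arm keeps its last pose, push and grip.
It fails at once if a bystander (ink dish, paperweight or ink knife) was moved more than 20 mm (distance of any of ink_dish, paperweight, ink_knife_mid from where it was at the start of the episode above 0.02 m).
It also fails if it takes over 58 s, if anything falls off the work surface, if the arm or the gripper's body presses on something with over 40 N, if the wrist force passes 120 N, or if a joint passes its speed limit or range.

## Robot

A 6-joint arm with a two-finger parallel gripper is mounted at the origin on the work surface. World frame = base frame: x ahead of the robot, y to its left, z up, the work surface at z = 0. Lengths are in m, angles in degrees, forces in N, time in s.
With the tool pointing down it reaches from about 0.3 to 0.75 m from the base axis. Payload 8.5 kg.
Tool frame: the origin (TCP) lies midway between the tips of the shut fingers; the grasp point (between the pads) lies 19 mm behind it (env.tcp_to_grasp is the z of the grasp point in the tool frame, in m); z points along the fingers, y is the line along which they close (so a half turn about z gives the same grasp; the last joint's range is limited). The gripper opens to 85 mm and grips with 20 to 120 N. Pads are 22 mm wide; open, the fingers measure 114 mm over their backs; the gripper's body (76 mm by 85 mm) begins 54 mm behind the grasp point. The pads swing forward as they close: fully open they stand 13 mm farther back than shut.
Start: joints at [-81.434, 21.807, 74.336, -0, 83.858, -12.336], TCP at [0.196, -0.514, 0.231] pointing down, gripper open.
Joint ranges: [-178.18, 178.18], [-50.72, 133.34], [12.68, 142.11], [-81.47, 261.47], [9.98, 163.14], [-165.26, 165.26]. Speed limits (degrees/s): [136.94, 136.94, 180, 180, 180, 180].

## Interface

Orientations are given as a 3x3 rotation matrix whose columns are the frame's x, y, z axes.
In Python, from rig import env, imaging, job, models gives the robot as it stands. The module is installed in compiled form; this text tells all that it offers.
- The arm moves only by the tool jog_arm, never from a script. Its argument "plan" is text: rows parted by semicolons, each of 7 numbers parted by spaces: the turn, a rotation vector about the tool's x, y, z in degrees, then the shift along the tool's x, y, z in cm, then the closure in counts, from 0 (fully open) to 255 (shut). In form: rx ry rz x y z claw; .... A call has 1 to 10 rows; each row shifts and turns the commanded pose from where the row before left it, along the tool's axes as they then stand; what a row does not reach is not made up. A row lasts 1/12 s, in which the tool goes at most 41.7 mm and 7.16 degrees, less where a joint would pass 70% of its speed; a pose out of reach is approached as far as the arm can. A call with a gripper value outside its range is refused whole. The fingers move at their own pace and stop on an object; "grip_force" is the grip in N (left out, the last holds). Time passes only in rows, so rows that do not move let the fingers close. It gives the time, the measured TCP pose, the force, the opening and the grip force at its end, in the units of the state.
- env.observe(): the state, without advancing time (a new reading comes with each control period).
- imaging.get_image(name): name is "scene" or "side" or "wrist"; returns a dict with "pixels" (480x640x3 uint8, red, green, blue), "depth" (480x640 float32, m along the optical axis (not along the pixel's ray), 0 where there is no reading), "fov_y" (degrees; the focal length in pixels is half the picture's height over the tangent of half this angle, whatever the lens; pixels are square), "cx", "cy" (the principal point, pixels), "distortion" ([k1, k2, p1, p2, k3] as OpenCV has them; the pictures are not rectified), "world_from_camera" (4x4, takes a point from camera to world coordinates). Camera axes: x right, y down, z forward; pixel columns grow to the right and rows downward; lengths in m; the calibration is good to about 2 mm. A picture is of the moment at which its call begins.
- job.close_job(): hands the job in; it is judged then, once.
Trained networks look in the newest picture that a camera, given by its name, has taken for a name from the list of things; names that differ only in an ending like _2 or _b are one class to them, and where a whole thing is asked for, a point or a joint stands for the part that bears it (a point fixed in the world has none). Each returns a list of dicts, best first, with "confidence" (0 to 1); they miss things now and then, are a little off and sometimes report something else, mostly with a low value. They report only what shows in the picture. A call takes as long as a camera call. They do not tell look-alikes from the thing itself.
- models.outline_of(camera, query): "region" (480x640 bool, what is visible of it) and "bbox" ([centre column, centre row, width, height] in pixels, round what is visible of it).
- models.tip_of(camera, query): "at" ([column, row] in pixels: a listed point, or the origin of a listed thing).
The state is a dict: "time_s": time; "q": joint angles; "qvel": joint speeds; "joint_efforts": joint torques, N m; "position": TCP position; "tool_rot": TCP orientation; "ft_force": force on the tool from outside, world axes, zero at the start; "wrist_torque": the same for the moment, N m; "grip_width": finger opening in m; "gripper_force": force on a finger pad.
Only numpy, scipy, OpenCV 4.12 (cv2) and the standard library are available. Lean on these libraries where they do the work, as an engineer would, in place of code of your own. Each camera call takes 0.05 s, during which the arm holds its last target. There are 200 camera calls.

## Working session

There is one attempt and no reset: what is moved stays moved. The work goes in short steps, Python scripts to look and compute and a tool call to move; the robot and the scene stay as the last step left them, time stands still between calls to the robot, and variables do not carry over. Pictures are saved under pics/ and viewed, at most 10 in all, crops included, and the job is handed in when it is done.

Besides the shell and the picture viewer there is one more tool, called after "Call:" by a JSON object that holds its "name" and its "arguments". jog_arm: Moves the arm, as the interface text tells. Its arguments: {"type":"object","properties":{"plan":{"type":"string"},"grip_force":{"type":"number"}},"required":["plan"]}

```bash
mkdir -p pics; cat > h.py <<'E'
import numpy as np, cv2
from rig import env, imaging, job, models
def K(im):
    f=240/np.tan(np.radians(im['fov_y'])/2); return np.array([[f,0,im['cx']],[0,f,im['cy']],[0,0,1]])
def cloud(im):
    v,u=np.mgrid[:480,:640]; p=np.stack([u,v],-1).reshape(-1,1,2).astype(np.float32)
    n=cv2.undistortPoints(p,K(im),np.array(im['distortion'])).reshape(480,640,2)
    d=im['depth'][...,None]; c=np.concatenate([n*d,d],-1); T=im['world_from_camera']
    w=c@T[:3,:3].T+T[:3,3]; w[im['depth']==0]=np.nan; return w
def save(im,n): cv2.imwrite('pics/'+n+'.png',im['pixels'][...,::-1])
E
python3 - <<'E'
from h import *
for c in ['scene','side']:
    im=imaging.get_image(c); save(im,c+'0'); w=cloud(im)
    print(c, im['world_from_camera'][:3,3].round(3))
    for q in ['case','stud','panel','panel_grip','panel_slot','stud_top','case_seat']:
        try:
            o=[(round(x['confidence'],2),np.round(x['at']).tolist(), w[int(x['at'][1]),int(x['at'][0])].round(3).tolist()) for x in models.tip_of(c,q)[:3]]
        except Exception as e: o=e
        print(q,o)
E
```

```text
scene [1.375 0.034 0.983]
case [(0.88, [382.0, 273.0], [0.535, 0.127, 0.02])]
stud it knows: case, case_seat, ink_dish, ink_knife_mid, panel, panel_grip, panel_slot, paperweight, stud_top
panel [(0.86, [258.0, 267.0], [0.524, -0.145, 0.008]), (0.79, [214.0, 199.0], [0.314, -0.28, 0.009])]
panel_grip [(0.71, [214.0, 185.0], [0.316, -0.276, 0.059]), (0.69, [255.0, 251.0], [0.524, -0.148, 0.056]), (0.6, [181.0, 357.0], [0.763, -0.264, 0.008])]
panel_slot [(0.91, [254.0, 283.0], [0.567, -0.149, 0.001]), (0.71, [192.0, 191.0], [0.286, -0.343, 0.007])]
stud_top [(0.53, [394.0, 264.0], [0.565, 0.143, 0.083])]
case_seat [(0.98, [384.0, 257.0], [0.5, 0.131, 0.032])]
side [ 0.355 -0.675  0.526]
case [(0.65, [304.0, 243.0], [0.496, 0.041, 0.057])]
stud it knows: case, case_seat, ink_dish, ink_knife_mid, panel, panel_grip, panel_slot, paperweight, stud_top
panel [(0.92, [346.0, 329.0], [0.521, -0.152, 0.007]), (0.68, [213.0, 426.0], [0.303, -0.277, 0.007])]
panel_grip [(0.97, [344.0, 304.0], [0.522, -0.143, 0.052]), (0.91, [207.0, 405.0], [0.302, -0.28, 0.053])]
panel_slot [(0.64, [381.0, 320.0], [0.585, -0.141, 0.001]), (0.58, [201.0, 466.0], [0.287, -0.325, 0.001])]
stud_top [(0.73, [328.0, 200.0], [0.574, 0.147, 0.085])]
case_seat [(0.56, [303.0, 223.0], [0.518, 0.151, 0.036])]
```

View pics/scene0.png

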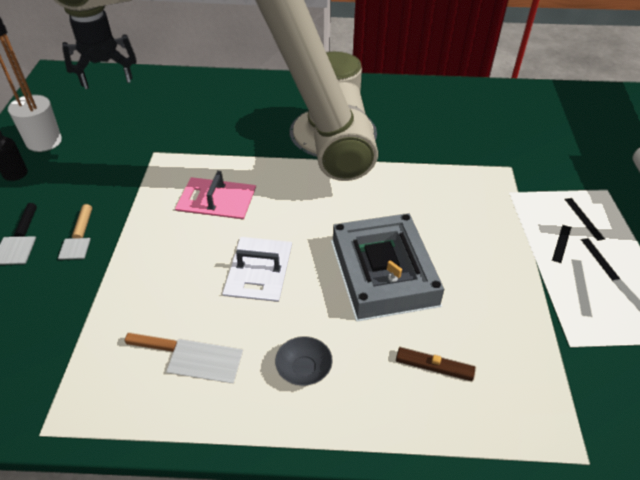

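View pics/side0.png

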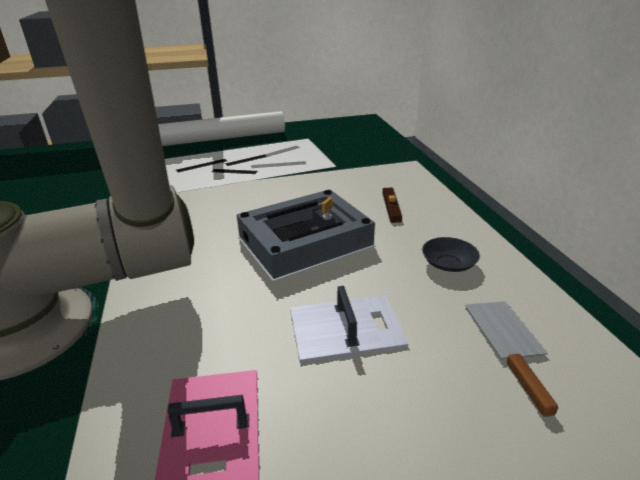

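The aluminium cover is at scene (258,267), with its slot toward the camera. The case is at (385,260) with the brass wing at (394,270). The pink decoy at (215,195) is to be ignored. Next I'll fit poses from the depth.

```bash
cat > fit.py <<'E'
from h import *
def rect(P,mm=1000):
    P=(P[:,:2]*mm).astype(np.float32); (c,s,a)=cv2.minAreaRect(P); 
    b=cv2.boxPoints((c,s,a)); e=[b[1]-b[0],b[2]-b[1]]; e=max(e,key=np.linalg.norm)
    an=np.degrees(np.arctan2(e[1],e[0])); return np.round(c,1),np.round(s,1),round((an+90)%180-90,2)
def sel(w,c,r,z0,z1): 
    return w[(np.hypot(w[...,0]-c[0],w[...,1]-c[1])<r)&(w[...,2]>z0)&(w[...,2]<z1)]
def clean(P): # drop sparse outliers
    from scipy.spatial import cKDTree
    t=cKDTree(P[:,:2]); n=np.array([len(x) for x in t.query_ball_point(P[:,:2],0.006)]); return P[n>np.median(n)*0.3]
E
python3 - <<'E'
from fit import *
for c in ['scene','side']:
    im=imaging.get_image(c); w=cloud(im)
    P=sel(w,(.515,.135),.17,.05,.0605); print(c,'case',rect(clean(P)),np.median(P[:,2]))
    P=sel(w,(.565,.143),.03,.072,.1); print('wing',len(P),rect(P),P[:,2].max()); print(P[:,:2].mean(0))
    P=sel(w,(.524,-.147),.08,.04,.07); print('bar',len(P),rect(clean(P)),np.median(P[:,2]))
    o=[x for x in models.outline_of(c,'panel')]
    for x in o:
        P=w[x['region']]; P=P[~np.isnan(P[:,2])]
        P=P[(P[:,2]>0.003)&(P[:,2]<.014)]
        print('panel',x['confidence'],rect(clean(P)),np.median(P[:,2]))
    print([x['confidence'] for x in models.outline_of(c,'stud_top')])
print(env.observe()['tool_rot'],env.observe()['grip_width'],env.tcp_to_grasp)
E
```

```text
scene case (array([518.6, 132. ]), array([235.4, 182.4]), np.float32(15.42)) 0.05668118647577869
wing 100 (array([572.8, 145.9]), array([33.3, 11.3]), np.float32(50.73)) 0.08767042341232134
[0.57390337 0.14628724]
bar 309 (array([ 526.7, -144. ]), array([92.2, 15.4]), np.float32(84.86)) 0.051710259077196064
panel 0.86 (array([ 302.6, -275.9]), array([169.3, 125.2]), np.float32(83.7)) 0.007274760818387904
panel 0.83 (array([ 525.6, -144.2]), array([121.2, 176.4]), np.float32(-4.63)) 0.007533609514462802
panel 0.35 (array([579.7,  91.5]), array([286.2, 142.7]), np.float32(54.42)) 0.006595460059868996
[0.58]
side case (array([517.5, 132.6]), array([231.9, 186.2]), np.float32(15.18)) 0.05767553770357117
wing 82 (array([569.7, 145.8]), array([34.3,  9.4]), np.float32(43.44)) 0.0871026870556928
[0.57006273 0.14384264]
bar 393 (array([ 524.4, -144.2]), array([93.8, 12.7]), np.float32(85.5)) 0.05375390035423483
panel 0.73 (array([ 301.9, -273.2]), array([165.6, 119.4]), np.float32(83.17)) 0.008267475560481907
panel 0.63 (array([ 524.6, -143.6]), array([123.1, 170.4]), np.float32(-4.36)) 0.008348105734785227
[0.67]
[[ 9.34193084e-01  3.56767825e-01 -3.13627152e-05]
 [ 3.56767825e-01 -9.34193084e-01  1.67975890e-06]
 [-2.86995477e-05 -1.27584268e-05 -1.00000000e+00]] 0.08541114247592205 -0.0187
```

```bash
cat > go.py <<'E'
import sys; from h import *
# args: target x y z, yaw of tool x axis (deg, mod 180), claw-free report: turn first, then shift in turned axes
def go(x,y,z,a):
    s=env.observe(); R=np.array(s['tool_rot']); p=np.array(s['position'])
    c=np.degrees(np.arctan2(R[1,0],R[0,0])); d=(a-c+90)%180-90
    t=np.radians(c+d); X=np.array([np.cos(t),np.sin(t),0]);Y=np.array([np.sin(t),-np.cos(t),0])
    e=np.array([x,y,z])-p
    print('tilt',R[:,2].round(4),'q6',s['q'][5],'rz',round(-d,2),'cm',round(e@X*100,2),round(e@Y*100,2),round(-e[2]*100,2),'F',np.round(s['ft_force'],2),'w',s['grip_width'],'t',s['time_s'])
if __name__=='__main__': go(*map(float,sys.argv[1:]))
E
python3 go.py .571 .1465 .2 46
```

```text
tilt [-0.  0. -1.] q6 -12.336789880073834 rz -25.1 cm 73.53 -18.91 3.13 F [-1.45 -0.17 -0.72] w 0.08541114247592205 t 1.0
```

Call:
{"name": "jog_arm", "arguments": {"plan": "0 0 -6.3 0 0 0 0;0 0 -6.3 0 0 0 0;0 0 -6.3 0 0 0 0;0 0 -6.2 0 0 0 0;0 0 0 3.6 -0.93 0.15 0;0 0 0 3.6 -0.93 0.15 0;0 0 0 3.6 -0.93 0.15 0;0 0 0 3.6 -0.93 0.15 0;0 0 0 3.6 -0.93 0.15 0;0 0 0 3.6 -0.93 0.15 0"}}

```text
time_s: 1.83
position: [0.3066, -0.3181, 0.2224]
tool_rot: [[0.695, 0.719, 0.0], [0.719, -0.695, -0.0], [-0.0, 0.0, -1.0]]
ft_force: [0.3, -0.7, 0.4]
grip_width: 0.0855
gripper_force: 0.0
```

Call:
{"name": "jog_arm", "arguments": {"plan": "0 0 0 3.6 -0.93 0.15 0;0 0 0 3.6 -0.93 0.15 0;0 0 0 3.6 -0.93 0.15 0;0 0 0 3.6 -0.93 0.15 0;0 0 0 3.6 -0.93 0.15 0;0 0 0 3.6 -0.93 0.15 0;0 0 0 3.6 -0.93 0.15 0;0 0 0 3.6 -0.93 0.15 0;0 0 0 3.6 -0.93 0.15 0;0 0 0 3.6 -0.93 0.15 0"}}

```text
time_s: 2.67
position: [0.4899, 0.0058, 0.2074]
tool_rot: [[0.694, 0.72, 0.0], [0.72, -0.694, -0.0], [0.0, 0.0, -1.0]]
ft_force: [0.6, -1.5, -0.5]
grip_width: 0.0855
gripper_force: 0.0
```

Call:
{"name": "jog_arm", "arguments": {"plan": "0 0 0 1.5 -0.4 0.1 0;0 0 0 0 0 0 0;0 0 0 0 0 0 0;0 0 0 0 0 0 0"}}

```text
time_s: 3.0
position: [0.4965, 0.0168, 0.2063]
tool_rot: [[0.695, 0.719, -0.0], [0.719, -0.695, -0.0], [-0.0, 0.0, -1.0]]
ft_force: [0.1, -0.4, -0.1]
grip_width: 0.0858
gripper_force: 0.0
```

```bash
python3 go.py .571 .1465 .063 46; python3 - <<'E'
from fit import *
im=imaging.get_image('wrist'); save(im,'wrist1'); w=cloud(im)
P=sel(w,(.571,.1465),.035,.074,.095); print('wing',len(P),rect(P),np.median(P[:,2]),P[:,:2].mean(0))
P=sel(w,(.518,.132),.17,.05,.0605); print('case',rect(clean(P)))
E
```

```text
tilt [-2.e-04 -3.e-04 -1.e+00] q6 32.292712143161836 rz -0.03 cm 14.51 -3.65 14.33 F [ 0.06 -0.4  -0.13] w 0.08576499091255489 t 3.0
wing 654 (array([567.6, 145.3]), array([29.3,  8.6]), np.float32(46.1)) 0.08528845329686066 [0.56716018 0.14388942]
case (array([516.5, 133.3]), array([231.1, 181.2]), np.float32(15.32))
```

View pics/wrist1.png

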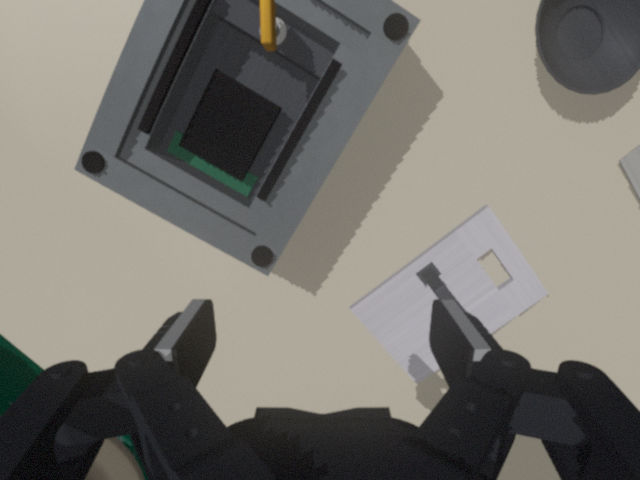

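The wing at (267,25) is partly cut off, but its 46° angle is confirmed, and the case fit agrees with the earlier ones. I'll move over it and descend.

Call:
{"name": "jog_arm", "arguments": {"plan": "0 0 0 2.4 -0.61 0.7 0;0 0 0 2.4 -0.61 0.7 0;0 0 0 2.4 -0.61 0.7 0;0 0 0 2.4 -0.61 0.7 0;0 0 0 2.4 -0.61 0.7 0;0 0 0 2.4 -0.61 0.7 0;0 0 0 0 0 0 0;0 0 0 0 0 0 0"}}

```text
time_s: 3.72
position: [0.5705, 0.1459, 0.1639]
tool_rot: [[0.695, 0.719, -0.001], [0.719, -0.695, -0.0], [-0.001, -0.0, -1.0]]
ft_force: [-0.4, -0.0, -0.1]
grip_width: 0.0853
gripper_force: 0.0
```

```bash
python3 go.py .571 .1465 .063 46; python3 - <<'E'
from fit import *
im=imaging.get_image('side'); w=cloud(im)
P=sel(w,(.571,.1465),.035,.074,.095); print('wing',len(P),P[:,:2].mean(0))
im=imaging.get_image('wrist'); w=cloud(im);P=sel(w,(.571,.1465),.035,.074,.095); print('wing',len(P))
if len(P)>50: print(rect(P))
E
```

```text
tilt [-9.e-04 -3.e-04 -1.e+00] q6 46.85160836588374 rz -0.0 cm 0.07 -0.01 10.09 F [-0.38 -0.03 -0.11] w 0.08532809727160942 t 3.7167
wing 72 [0.5696804  0.14339421]
wing 688
(array([570.4, 148. ]), array([33.4,  7.8]), np.float32(45.88))
```

Call:
{"name": "jog_arm", "arguments": {"plan": "0 0 0 0.1 -0.1 2 0;0 0 0 0 0 2 0;0 0 0 0 0 2 0;0 0 0 0 0 2 0;0 0 0 0 0 1.6 0;0 0 0 0 0 0.5 0;0 0 0 0 0 0 255;0 0 0 0 0 0 255;0 0 0 0 0 0 255;0 0 0 0 0 0 255", "grip_force": 40}}

```text
time_s: 4.65
position: [0.571, 0.1477, 0.0646]
tool_rot: [[0.695, 0.719, 0.002], [0.719, -0.695, 0.0], [0.002, 0.001, -1.0]]
ft_force: [-0.3, 0.3, -0.2]
grip_width: 0.0389
gripper_force: 0.0
```

Call:
{"name": "jog_arm", "arguments": {"plan": "0 0 0 0 0 0 255;0 0 0 0 0 0 255;0 0 0 0 0 0 255;0 0 0 0 0 0 255;0 0 0 0 0 0 255;0 0 0 0 0 0 255"}}

```text
time_s: 5.15
position: [0.5712, 0.1475, 0.0639]
tool_rot: [[0.695, 0.719, 0.002], [0.719, -0.695, -0.001], [0.001, 0.002, -1.0]]
ft_force: [1.8, -4.7, 5.3]
grip_width: 0.0075
gripper_force: 45.4
```

Call:
{"name": "jog_arm", "arguments": {"plan": "0 0 -5.9 0 0 0 255;0 0 -5.9 0 0 0 255;0 0 -5.9 0 0 0 255;0 0 -5.9 0 0 0 255;0 0 -5.9 0 0 0 255;0 0 -5.9 0 0 0 255;0 0 -5.9 0 0 0 255;0 0 -5.9 0 0 0 255;0 0 -5.9 0 0 0 255;0 0 -5.9 0 0 0 255"}}

```text
time_s: 5.98
position: [0.5707, 0.1477, 0.0639]
tool_rot: [[-0.264, 0.965, 0.001], [0.965, 0.264, -0.0], [-0.001, 0.001, -1.0]]
ft_force: [-0.2, -5.1, 6.5]
grip_width: 0.0069
gripper_force: 45.7
```

Call:
{"name": "jog_arm", "arguments": {"plan": "0 0 0 0 0 0 255;0 0 0 0 0 0 255;0 0 0 0 0 0 255;0 0 0 0 0 0 255"}}

```text
time_s: 6.32
position: [0.5707, 0.1477, 0.0639]
tool_rot: [[-0.259, 0.966, 0.001], [0.966, 0.259, -0.0], [-0.001, 0.001, -1.0]]
ft_force: [-0.5, -5.1, 6.6]
grip_width: 0.0072
gripper_force: 45.7
```

```bash
python3 go.py .571 .1475 .16 105.3
```

```text
tilt [ 7.e-04 -5.e-04 -1.e+00] q6 -11.9671183749548 rz -0.3 cm -0.02 0.03 -9.61 F [-0.48 -5.13  6.56] w 0.007172310063763989 t 6.3167
```

Call:
{"name": "jog_arm", "arguments": {"plan": "0 0 0 0 0 0 0;0 0 0 0 0 0 0;0 0 0 0 0 0 0;0 0 0 0 0 0 0;0 0 0 0 0 0 0;0 0 0 0 0 -2 0;0 0 0 0 0 -4 0;0 0 0 0 0 -4 0;0 0 0 0 0 0 0"}}

```text
time_s: 7.07
position: [0.5733, 0.1484, 0.1709]
tool_rot: [[-0.259, 0.966, 0.013], [0.966, 0.259, 0.001], [-0.002, 0.013, -1.0]]
ft_force: [0.7, 0.2, -0.2]
grip_width: 0.0854
gripper_force: 0.0
```

```bash
python3 - <<'E'
from fit import *
im=imaging.get_image('wrist'); w=cloud(im);P=sel(w,(.571,.1475),.035,.074,.095); print('wing',len(P),rect(P))
P=sel(w,(.518,.132),.17,.05,.0605); print('case',rect(clean(P)))
E
python3 go.py .525 -.144 .15 85.3
```

```text
wing 618 (array([569.7, 148.3]), array([ 7.3, 33.6]), np.float32(-75.16))
case (array([516.4, 132.6]), array([232. , 181.2]), np.float32(15.26))
tilt [ 8.2e-03  6.0e-04 -1.0e+00] q6 -11.967683394911342 rz 19.72 cm -29.51 -2.3 1.73 F [-0.12 -0.18 -0.13] w 0.08591963177183448 t 7.1167
```

Call:
{"name": "jog_arm", "arguments": {"plan": "0 0 6.6 0 0 0 0;0 0 6.6 0 0 0 0;0 0 6.5 0 0 0 0;0 0 0 -3.6 -0.29 0.2 0;0 0 0 -3.6 -0.29 0.2 0;0 0 0 -3.6 -0.29 0.2 0;0 0 0 -3.6 -0.29 0.2 0;0 0 0 -3.6 -0.29 0.2 0;0 0 0 -3.6 -0.29 0.2 0;0 0 0 -2 -0.2 0.2 0"}}

```text
time_s: 7.95
position: [0.5308, -0.0887, 0.1482]
tool_rot: [[0.084, 0.996, -0.002], [0.996, -0.084, 0.0], [-0.0, -0.002, -1.0]]
ft_force: [0.4, -0.3, -0.4]
grip_width: 0.0854
gripper_force: 0.0
```

Call:
{"name": "jog_arm", "arguments": {"plan": "0 0 0 0 0 0 0;0 0 0 0 0 0 0;0 0 0 0 0 0 0"}}

```text
time_s: 8.2
position: [0.5317, -0.0849, 0.1488]
tool_rot: [[0.082, 0.997, -0.001], [0.997, -0.082, 0.001], [0.001, -0.001, -1.0]]
ft_force: [0.5, -0.5, -0.5]
grip_width: 0.0856
gripper_force: 0.0
```

```bash
python3 go.py .525 -.144 .0335 85.3; python3 - <<'E'
from fit import *
im=imaging.get_image('wrist'); save(im,'wrist2'); w=cloud(im);P=sel(w,(.525,-.144),.08,.04,.07); print('bar',len(P),rect(clean(P)),np.median(P[:,2]))
P=sel(w,(.525,-.144),.12,.004,.014); print('plate',rect(clean(P)))
E
```

```text
tilt [-1.e-03  8.e-04 -1.e+00] q6 -17.01348788976408 rz 0.02 cm -5.95 -0.18 11.53 F [ 0.47 -0.45 -0.49] w 0.08555545880041174 t 8.2
bar 1946 (array([ 523.6, -142.3]), array([91.9, 11.5]), np.float32(85.48)) 0.05459552249123899
plate (array([ 523.4, -143.3]), array([122.2, 171. ]), np.float32(-4.36))
```

View pics/wrist2.png

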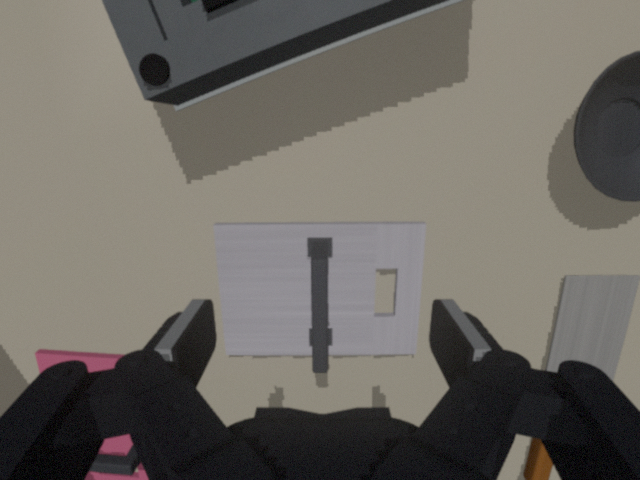

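The bar is at (320,310), centred between the open fingers, and the slot is on the right at (385,292). Now I'll grasp it.

Call:
{"name": "jog_arm", "arguments": {"plan": "0 0 0 -2.9 -0.15 1.5 0;0 0 0 -2.9 -0.15 1.5 0;0 0 0 0 0 2.2 0;0 0 0 0 0 2.2 0;0 0 0 0 0 2 0;0 0 0 0 0 1.5 0;0 0 0 0 0 1 0;0 0 0 0 0 0 0;0 0 0 0 0 0 255;0 0 0 0 0 0 255", "grip_force": 80}}

```text
time_s: 9.08
position: [0.5247, -0.1431, 0.0312]
tool_rot: [[0.081, 0.997, 0.001], [0.997, -0.081, -0.001], [-0.001, 0.001, -1.0]]
ft_force: [-0.0, -0.6, 0.3]
grip_width: 0.0637
gripper_force: 0.0
```

Call:
{"name": "jog_arm", "arguments": {"plan": "0 0 0 0 0 0 255;0 0 0 0 0 0 255;0 0 0 0 0 0 255;0 0 0 0 0 0 255;0 0 0 0 0 0 255;0 0 0 0 0 0 255;0 0 0 0 0 0 255"}}

```text
time_s: 9.67
position: [0.5243, -0.1434, 0.0309]
tool_rot: [[0.082, 0.997, 0.001], [0.997, -0.082, -0.0], [-0.0, 0.001, -1.0]]
ft_force: [-1.4, 0.6, 5.5]
grip_width: 0.0107
gripper_force: 78.8
```

Call:
{"name": "jog_arm", "arguments": {"plan": "0 0 0 0 0 -1 255;0 0 0 0 0 -2 255;0 0 0 0 0 -2.5 255;0 0 0 0 0 -2.5 255;0 0 0 0 0 -2.5 255;0 0 0 0 0 -1.5 255;0 0 0 0 0 0 255;0 0 0 0 0 0 255;0 0 0 0 0 0 255"}}

```text
time_s: 10.42
position: [0.5234, -0.143, 0.1491]
tool_rot: [[0.082, 0.997, -0.002], [0.997, -0.082, 0.001], [0.001, -0.002, -1.0]]
ft_force: [0.3, -0.4, -2.3]
grip_width: 0.0102
gripper_force: 78.3
```

Call:
{"name": "jog_arm", "arguments": {"plan": "0 0 -4 0 0 0 255;0 0 -4 0 0 0 255;0 0 -4 0 0 0 255;0 0 -4 0 0 0 255;0 0 -4 0 0 0 255;0 0 0 0 0 0 255"}}

```text
time_s: 10.92
position: [0.5235, -0.143, 0.1488]
tool_rot: [[-0.266, 0.964, -0.003], [0.964, 0.266, 0.001], [0.002, -0.002, -1.0]]
ft_force: [-0.2, 0.1, -1.3]
grip_width: 0.0101
gripper_force: 78.3
```

```bash
python3 go.py .517 .133 .145 105.3; python3 - <<'E'
from fit import *
im=imaging.get_image('wrist'); save(im,'wrist3'); w=cloud(im); p=env.observe()['position']
P=sel(w,p[:2],.12,p[2]-.05,p[2]-.01); z=np.median(P[:,2]); P=P[abs(P[:,2]-z)<.004]; print(p,'plate',rect(clean(P)),z)
E
```

```text
tilt [-0.0028  0.0014 -1.    ] q6 -43.21980219044487 rz 0.14 cm 26.79 6.66 0.38 F [-0.24  0.09 -1.33] w 0.010111293620918647 t 10.9167
[ 0.52359735 -0.14302794  0.14900155] plate (array([ 520.2, -134. ]), array([172.1, 102.6]), np.float32(15.62)) 0.12671408664339476
```

View pics/wrist3.png

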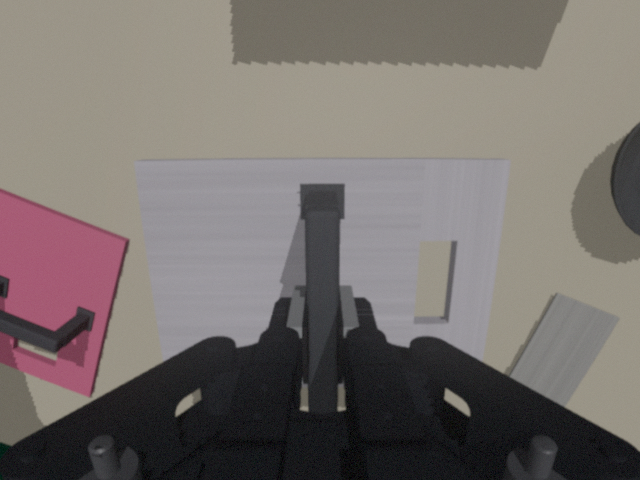

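The cover hangs square in the fingers, with its slot at (433,282), and its centre is within about 1 mm of the TCP. I'll carry it over the case.

Call:
{"name": "jog_arm", "arguments": {"plan": "0 0 0.1 1.5 0.4 0 255;0 0 0 3 0.75 0 255;0 0 0 3.2 0.8 0 255;0 0 0 3.2 0.8 0 255;0 0 0 3.2 0.8 0 255;0 0 0 3.2 0.8 0 255;0 0 0 3.2 0.8 0 255;0 0 0 3 0.75 0 255;0 0 0 2.2 0.6 0 255;0 0 0 1 0.25 0 255"}}

```text
time_s: 11.8
position: [0.5185, 0.1347, 0.1496]
tool_rot: [[-0.262, 0.965, -0.001], [0.965, 0.262, 0.001], [0.001, -0.001, -1.0]]
ft_force: [-0.6, -0.4, -1.9]
grip_width: 0.0106
gripper_force: 78.3
```

Call:
{"name": "jog_arm", "arguments": {"plan": "0 0 0 0 0 0 255;0 0 0 0 0 0 255;0 0 0 0 0 0 255"}}

```text
time_s: 12.05
position: [0.5193, 0.131, 0.15]
tool_rot: [[-0.261, 0.965, -0.001], [0.965, 0.261, -0.0], [-0.0, -0.001, -1.0]]
ft_force: [1.5, -0.1, -2.4]
grip_width: 0.0101
gripper_force: 78.3
```

```bash
python3 go.py .518 .1325 .119 105.3; python3 - <<'E'
from fit import *
p=env.observe()['position']; print(p)
for c in ['scene','side','wrist']:
    im=imaging.get_image(c); w=cloud(im)
    P=sel(w,p[:2],.13,p[2]-.027,p[2]-.015); print(c,'plate',rect(clean(P)),np.median(P[:,2]))
    P=sel(w,(.571,.1475),.035,.07,.1); print('wing',len(P), rect(P) if len(P)>5 else '')
save(im,'wrist4')
E
```

```text
tilt [-6.e-04 -4.e-04 -1.e+00] q6 -13.60039624991929 rz -0.2 cm 0.18 -0.08 3.1 F [ 1.46 -0.06 -2.37] w 0.010067122659697893 t 12.05
[0.51925823 0.13099278 0.15001799]
scene plate (array([520.3, 129.9]), array([173.8, 121.3]), np.float32(15.5)) 0.12647828781606996
wing 80 (array([574.6, 146.3]), array([ 8.3, 33.1]), np.float32(-81.07))
side plate (array([519.3, 130.3]), array([172.6, 124.1]), np.float32(15.2)) 0.1275291705093274
wing 64 (array([570.4, 145.2]), array([ 9.2, 31.4]), np.float32(-74.56))
wrist plate (array([516.2, 139.8]), array([171.3, 102.7]), np.float32(15.21)) 0.12807894239888648
wing 0
```

View pics/wrist4.png

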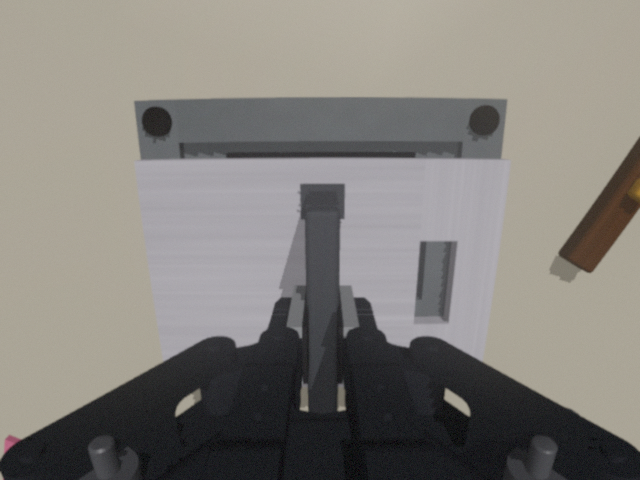

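The cover at wrist (320,260) is parallel to the case. Compared in the same cameras, it needs a shift of about (-1.8,+2) mm. I'll apply that and lower it until the slot takes the wing.

Call:
{"name": "jog_arm", "arguments": {"plan": "0 0 0 0.24 -0.12 0 255;0 0 0 0 0 1 255;0 0 0 0 0 1 255;0 0 0 0 0 1 255;0 0 0 0 0 0.5 255;0 0 0 0 0 0.5 255;0 0 0 0 0 0.4 255;0 0 0 0 0 0 255;0 0 0 0 0 0 255"}}

```text
time_s: 12.95
position: [0.5175, 0.1341, 0.1065]
tool_rot: [[-0.262, 0.965, 0.0], [0.965, 0.262, 0.0], [-0.0, 0.0, -1.0]]
ft_force: [0.4, -0.1, -1.1]
grip_width: 0.0102
gripper_force: 78.2
```

```bash
python3 go.py .5174 .133 .086 105.3; python3 - <<'E'
from fit import *
p=env.observe()['position']; print(p)
for c in ['scene','side']:
    im=imaging.get_image(c); w=cloud(im)
    P=sel(w,p[:2],.13,p[2]-.027,p[2]-.015); print(c,'plate',rect(clean(P)),np.median(P[:,2]))
E
```

```text
tilt [ 2.e-04  0.e+00 -1.e+00] q6 -13.369302919947621 rz -0.1 cm -0.1 -0.04 2.05 F [ 0.37 -0.09 -1.14] w 0.0101867336694508 t 12.95
[0.51750472 0.13407906 0.10647725]
scene plate (array([518.8, 133.3]), array([174.1, 122. ]), np.float32(15.16)) 0.0830165462021088
side plate (array([517.7, 133.4]), array([172.7, 123.9]), np.float32(14.9)) 0.08406968773320472
```

Call:
{"name": "jog_arm", "arguments": {"plan": "0 0 0 -0.1 -0.04 0 255;0 0 0 0 0 0.4 255;0 0 0 0 0 0.4 255;0 0 0 0 0 0.4 255;0 0 0 0 0 0.4 255;0 0 0 0 0 0.2 255;0 0 0 0 0 0 255;0 0 0 0 0 0 255"}}

```text
time_s: 13.72
position: [0.5173, 0.133, 0.0882]
tool_rot: [[-0.262, 0.965, -0.0], [0.965, 0.262, -0.0], [0.0, -0.0, -1.0]]
ft_force: [-0.3, 0.2, -2.3]
grip_width: 0.0104
gripper_force: 78.3
```

Call:
{"name": "jog_arm", "arguments": {"plan": "0 0 0 0 0 0.1 255;0 0 0 0 0 0.1 255;0 0 0 0 0 0.1 255;0 0 0 0 0 0.1 255;0 0 0 0 0 0 255;0 0 0 0 0 0 255"}}

```text
time_s: 14.22
position: [0.5175, 0.133, 0.0847]
tool_rot: [[-0.262, 0.965, 0.001], [0.965, 0.262, 0.0], [-0.0, 0.001, -1.0]]
ft_force: [-1.9, 0.3, 5.0]
grip_width: 0.0103
gripper_force: 79.2
```

```bash
python3 go.py .5174 .133 .08 105.3
```

```text
tilt [ 9.e-04  0.e+00 -1.e+00] q6 -13.488546567072383 rz -0.1 cm -0.0 -0.01 0.47 F [-1.87  0.35  5.  ] w 0.010252040585471378 t 14.2167
```

Call:
{"name": "jog_arm", "arguments": {"plan": "0 0 0 0 0 0.1 255;0 0 0 0 0 0.1 255;0 0 0 0 0 0.1 255;0 0 0 0 0 0 255;0 0 0 0 0 0 255"}}

```text
time_s: 14.63
position: [0.5175, 0.133, 0.0819]
tool_rot: [[-0.262, 0.965, 0.001], [0.965, 0.262, 0.0], [-0.0, 0.001, -1.0]]
ft_force: [-2.5, 0.2, 7.7]
grip_width: 0.0106
gripper_force: 79.6
```

Call:
{"name": "jog_arm", "arguments": {"plan": "0 0 0 0 0 0.1 255;0 0 0 0 0 0 255;0 0 0 0 0 0 255"}}

```text
time_s: 14.88
position: [0.5175, 0.1331, 0.081]
tool_rot: [[-0.262, 0.965, 0.001], [0.965, 0.262, 0.0], [-0.0, 0.001, -1.0]]
ft_force: [-2.9, 0.1, 7.7]
grip_width: 0.0104
gripper_force: 79.7
```

Call:
{"name": "jog_arm", "arguments": {"plan": "0 0 0 0 0 0.1 255;0 0 0 0 0 0 255;0 0 0 0 0 0 255"}}

```text
time_s: 15.13
position: [0.5175, 0.1331, 0.0809]
tool_rot: [[-0.262, 0.965, 0.002], [0.965, 0.262, -0.0], [-0.001, 0.002, -1.0]]
ft_force: [-5.3, 0.0, 16.2]
grip_width: 0.0106
gripper_force: 80.9
```

Call:
{"name": "jog_arm", "arguments": {"plan": "0 0 0 0 0 0.05 255;0 0 0 0 0 0 255;0 0 0 0 0 0 255;0 0 0 0 0 0 255"}}

```text
time_s: 15.47
position: [0.5175, 0.1331, 0.0809]
tool_rot: [[-0.262, 0.965, 0.002], [0.965, 0.262, -0.0], [-0.001, 0.002, -1.0]]
ft_force: [-7.3, -1.1, 21.7]
grip_width: 0.0103
gripper_force: 81.6
```

```bash
python3 - <<'E'
from fit import *
p=env.observe()['position']; print(p)
for c in ['scene','side']:
    im=imaging.get_image(c); save(im,c+'9'); w=cloud(im)
    P=sel(w,(.49,.125),.09,.05,.066); print(c,'plate+rim z',np.median(P[:,2]))
    P=sel(w,(.571,.1475),.03,.074,.1); print('wing',len(P), rect(P) if len(P)>5 else '')
    P=sel(w,(.5174,.133),.06,.09,.115); print('bar',len(P), rect(P) if len(P)>5 else '',np.median(P[:,2]))
E
```

```text
[0.51751506 0.13306469 0.08085132]
scene plate+rim z 0.057289410646009564
wing 91 (array([572. , 145.9]), array([11.8, 33.1]), np.float32(-72.84))
bar 266 (array([523.1, 132.9]), array([34.4, 92.8]), np.float32(-81.85)) 0.10109944949072408
side plate+rim z 0.05833121245516246
wing 71 (array([570., 147.]), array([ 8.8, 35.6]), np.float32(-75.78))
bar 311 (array([517.3, 132.4]), array([91.4, 39.9]), np.float32(87.57)) 0.1033116150641521
```

View pics/scene9.png

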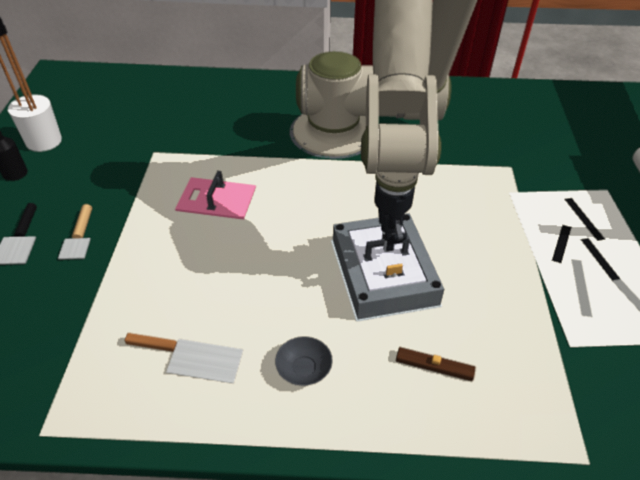

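The cover sits in the recess flush with the rim, its top at about 58 mm. The wing stands through the slot at (394,270), the press force is about 22 N, and the bystanders haven't moved. I'll hand in.

```bash
python3 -c "
from rig import job
print(job.close_job())"
```

```text
the job is handed in; nothing more can be done
None
```

The wing stud is turned in line with the slot, and the cover is fully home over it and still held down with about 22 N; I handed the job in at about 15.6 s of the 58 s, and no verdict came back.

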